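# Move the charged battery pack from its charger into the display turntable

### The arm

A 7-joint arm with a two-finger parallel gripper is mounted at the origin on the work surface. World frame = base frame: x ahead of the robot, y to its left, z up, the work surface at z = 0. Lengths are in m, angles in rad, forces in N, time in s.
With the tool pointing down it reaches from about 0.425 to 0.925 m from the base axis. Payload 6.8 kg.
Tool frame: the origin (TCP) lies midway between the tips of the shut fingers; the grasp point (between the pads) lies 19 mm behind it; z points along the fingers, y is the line along which they close (so a half turn about z gives the same grasp; the last joint's range is limited). The gripper opens to 85 mm and grips with 20 to 120 N. Pads are 22 mm wide; open, the fingers measure 114 mm over their backs; the gripper's body (76 mm by 85 mm) begins 54 mm behind the grasp point. The pads swing forward as they close: fully open they stand 13 mm farther back than shut.
Start: joints at [-1.45, 0.477, 0.022, 1.555, -0.011, 1.109, -0.083], TCP at [0.153, 0.657, 0.231] pointing down, gripper open.
Joint ranges: [-2.96, 2.96], [-0.34, 2.1], [-1.41, 1.46], [0.24, 2.44], [-1.37, 4.51], [0.17, 1.92], [-2.96, 2.96]. Speed limits (rad/s): [2.39, 2.39, 3.14, 3.14, 3.14, 3.14, 3.14].

### API

Orientations are given as a unit quaternion [w, x, y, z].
In Python, from station import readout, imaging, hand_in gives the robot as it stands.
- The arm moves only by the tool drive_tool, never from a script. Its argument "series" is a list of rows, each a list of 5 numbers: the shift along the tool's x, y, z in cm, then the turn about the tool's z in degrees, then the closure, from -1 (fully open) to 1 (shut). A call has 1 to 8 rows; each row shifts and turns the commanded pose from where the row before left it, along the tool's axes as they then stand; what a row does not reach is not made up. A row lasts 1/10 s, in which the tool goes at most 50 mm and 8.59 degrees, less where a joint would pass 70% of its speed; a pose out of reach is approached as far as the arm can. A call with a gripper value outside its range is refused whole. The fingers move at their own pace and stop on an object; "squeeze" is the grip in N (left out, the last holds). Time passes only in rows, so rows that do not move let the fingers close. It gives the time, the measured TCP pose, the force, the opening and the grip force at its end, in the units of the state.
- readout.get_obs(): the state, without advancing time (a new reading comes with each control period).
- imaging.read_camera(name): name is "scene" or "side" or "wrist"; returns the picture (480x640x3 uint8, red, green, blue); there is no depth.
- imaging.camera_model(name): a dict with "vfov" (degrees; the focal length in pixels is half the picture's height over the tangent of half this angle, whatever the lens; pixels are square), "cx", "cy" (the principal point, pixels), "distortion" ([k1, k2, p1, p2, k3] as OpenCV has them; the pictures are not rectified), "xyz" and "orientation" of the camera in the world. Camera axes: x right, y down, z forward; pixel columns grow to the right and rows downward; lengths in m; the calibration is good to about 2 mm. A picture is of the moment at which its call begins: read the wrist's pose just before it. camera_model takes no time and is no camera call; for the wrist camera it gives the pose at the moment of the call.
- hand_in(): hands the job in; it is judged then, once.
Trained networks look in the newest picture that a camera, given by its name, has taken for a name from the list of things; names that differ only in an ending like _2 or _b are one class to them, and where a whole thing is asked for, a point or a joint stands for the part that bears it (a point fixed in the world has none). Each returns a list of dicts, best first, with "conf" (0 to 1); they miss things now and then, are a little off and sometimes report something else, mostly with a low value. They report only what shows in the picture. A call takes as long as a camera call. They do not tell look-alikes from the thing itself.
- imaging.cut_out(thing, camera): "mask" (480x640 bool, what is visible of it) and "centre" ([column, row] in pixels, amid what is visible of it).
The state is a dict: "t": time; "q": joint angles; "joint_vel": joint speeds; "joint_torque": joint torques, N m; "eef_pos": TCP position; "tool_rot": TCP orientation; "contact_force": force on the tool from outside, world axes, zero at the start; "torque": the same for the moment, N m; "gripper_width": opening from 0.0 (shut) to 1.0 (fully open); "grasp_force": force on a finger pad.
Only numpy, scipy, OpenCV 4.12 (cv2) and the standard library are available. Lean on these libraries where they do the work, as an engineer would, in place of code of your own. Each camera call takes 0.05 s, during which the arm holds its last target. There are 200 camera calls.

### The job

Take the charged battery pack from the charger: press the charger's catch tab so that the pack springs loose, then draw it straight out of its dovetail. Slide it, the same way round, into the dovetail of the display turntable until it is fully home and the catch has clicked up behind it, then let go. Work gently, never forcing the pack or a catch, and leave the goods on the table and on the turntable where they stand.

Things in the scene. Friction and masses are not known exactly. Their poses are not given: they have to be found in the camera images.
- pack: Black battery pack, about 0.3 kg. Origin: centre of its underside; +x is the end that goes in first (brass contact strips on it). Dovetail foot 72 long (x), 42 wide at the bottom, 34 at 9 mm up, flat top at 15 mm. On it, 22 mm to -x of the origin, stands the cell block, 24 thick (x), 78 wide (y), from 16 to 50 mm up: grip its front and rear faces (close along x), fingertips 18 mm up or more.
- pack_front (a point): Middle of the pack's leading end face, 36 mm to +x of the pack's origin and 10 mm above it: the end that goes into a dovetail first.
- charger: Grey charger, fixed. Origin: on the table, under the centre of the fully home pack (pack origin at 0, 0, +24 mm, axes parallel). Flat bed 24 mm high and 68 wide from x -125 to +54, dovetail rails x -30 to +30, tops 36 mm high, outer sides 66 apart, flared mouth at x -50. The pack slides out to -x; it is free of rails and mouth 90 mm from home. Power brick at x +45 to +120, 46 high.
- charger_tab (a point): Centre of the top of the charger's catch tab: a ribbed steel pad 22 x 24 mm, left of the mouth, 56 mm to -x and 70 mm to +y of the charger's origin, top 34 mm above the table. Pushed straight down 7 mm (1 to 3 N, then a hard stop) it frees the home pack, and a spring plunger shoves the pack out about 12 mm to -x, where it stays in the rails; the tab may then be let go.
- charger_catch (a joint): How far the charger's catch is down, m: 0 up, 0.007 fully down. Its tooth stands up behind the rear end of the home pack and blocks it.
- turntable: Display turntable, fixed, a candle on its round wooden top (160 across, 48 high, centre at x +132). In front of it is a dock with the same bed, rails, flared mouth and catch as the charger's. Home of the pack by drawing: 0, 0, +24 mm, axes parallel, but stop and catch are set by hand, up to 8 mm nearer or farther along x, which this pose does not show: feel for it. The pack enters moving to +x.
- turntable_catch (a joint): How far the turntable's catch is down, m: 0 up. In the last 18 mm of the slide the pack rides over its sloped tooth, pressing it down some 3 mm, and compresses a plunger: together about 3 to 10 N to push. The tooth snaps up (back to 0) behind the home pack about 2 mm before the hard stop; more push only loads the stop. If it has not clicked, the plunger shoves the pack back.
- turntable_ejector (a joint): How far the turntable's spring plunger is pushed in by the pack, m: 0 out, about 0.010 to 0.0125 when the pack is home. A small brass pusher at the inner end of the rails, met about 12 mm before home; 2 to 4 N.
Not all that is in view belongs to the job. Of the things that look like the pack, the middle-sized one is meant.

How it is judged:
On the way, in this order (a step that is already met when the one before it is completed fails the run):
1. the charger's catch is pressed down (by more than 4.5 mm of its 7 mm) (value of joint charger_catch above 0.0045 m), for 0.05 s.
2. the pack is out of the charger, its centre more than 90 mm from its place there (distance between pack and charger above 0.093 m), for 0.1 s.
At the end, for the whole second after the job is handed in: The pack is latched in the turntable's dovetail: leading end first, within 13 mm of its drawn home along the slide, flat on the bed and in line within 0.08 rad, the plunger pushed in by over 8 mm, the catch sprung up behind the pack (joint under 1.5 mm), at rest and let go (x of pack in the frame of turntable between -0.013 and 0.013 m and x of pack_front in the frame of turntable above 0.02 m and z of pack in the frame of turntable between 0.02 and 0.028 m and angle between the x axis of pack and the x axis of turntable, either way round below 0.08 rad and value of joint turntable_catch below 0.0015 m and linear speed of pack below 0.02 m/s and value of joint turntable_ejector above 0.008 m); the robot touches nothing.
It fails at once if the pack is forced in the charger's dovetail (more than 60 N between them) (contact force between pack and charger above 60 N).
It fails at once if the pack is forced in the turntable's dovetail (more than 40 N between them) (contact force between pack and turntable above 40 N).
It fails at once if the charger or its catch is pressed harder than 25 N (contact force between the fingers and charger above 25 N).
It fails at once if the turntable is pressed harder than 25 N (contact force between the fingers and turntable above 25 N).
It fails at once if a candle, tin, box, bottle or coaster is shifted by more than 25 mm (distance of any of candle, tin0, tin1, tin2, giftbox, bottle, coaster from where it was at the start of the episode above 0.025 m).
It also fails if it takes over 58 s, if anything falls off the work surface, if the arm or the gripper's body presses on something with over 40 N, if the wrist force passes 120 N, or if a joint passes its speed limit or range.

## Working session

There is one attempt and no reset: what is moved stays moved. The work goes in short steps, Python scripts to look and compute and a tool call to move; the robot and the scene stay as the last step left them, time stands still between calls to the robot, and variables do not carry over. Pictures are saved under pics/ and viewed, at most 10 in all, crops included, and the job is handed in when it is done.

Besides the shell and the picture viewer there is one more tool, called after "Request:" by a JSON object that holds its "method" and its "body". drive_tool: Moves the arm, as the interface text tells. Its arguments: {"type":"object","properties":{"series":{"type":"array"},"squeeze":{"type":"number"}},"required":["series"]}

```bash
ls; mkdir -p pics
cat > h.py <<'E'
import numpy as np, cv2, json
from scipy.spatial.transform import Rotation as R
from station import readout, imaging, hand_in
def rot(q): return R.from_quat([q[1],q[2],q[3],q[0]]).as_matrix()
def K(m):
    f=240/np.tan(np.radians(m['vfov'])/2)
    return np.array([[f,0,m['cx']],[0,f,m['cy']],[0,0,1.]])
def pix2plane(m,px,z):
    p=cv2.undistortPoints(np.array(px,float).reshape(-1,1,2),K(m),np.array(m['distortion'],float)).reshape(-1,2)
    d=np.c_[p,np.ones(len(p))]@rot(m['orientation']).T
    o=np.array(m['xyz']); return o+d*((z-o[2])/d[:,2])[:,None]
def proj(m,P):
    Rm=rot(m['orientation']); P=np.array(P,float).reshape(-1,3)
    rv=cv2.Rodrigues(Rm.T)[0]; t=-Rm.T@np.array(m['xyz'])
    return cv2.projectPoints(P,rv,t,K(m),np.array(m['distortion'],float))[0].reshape(-1,2)
E
cat > a.py <<'E'
from h import *
o=readout.get_obs(); print({k:np.round(v,3).tolist() for k,v in o.items()})
ims=[]
for c in ['scene','side','wrist']:
    m=imaging.camera_model(c); print(c,m)
    im=imaging.read_camera(c); np.save(f'pics/{c}0.npy',im); json.dump({k:np.array(v).tolist() for k,v in m.items()},open(f'pics/{c}0.json','w'))
    cv2.imwrite(f'pics/{c}0.png',im[:,:,::-1])
    for t in ['pack','charger','charger_tab','turntable']:
        for d in imaging.cut_out(t,c): 
            print(c,t,round(d['conf'],2),np.round(d['centre']),d['mask'].sum())
E
python3 a.py
```

```text
pics
{'t': 0.0, 'q': [-1.45, 0.478, 0.022, 1.556, -0.012, 1.109, -0.083], 'joint_vel': [-0.001, 0.0, -0.001, 0.001, -0.0, 0.002, 0.0], 'joint_torque': [-0.0, -59.646, 1.608, -28.12, 0.012, 0.009, -0.0], 'eef_pos': [0.153, 0.657, 0.23], 'tool_rot': [-0.0, 0.114, 0.993, -0.001], 'contact_force': [0.903, 0.849, -0.313], 'torque': [0.038, 0.018, -0.007], 'grasp_force': 0.0, 'gripper_width': 0.996}
scene {'vfov': 50.6039172844923, 'cx': 319.90686731348626, 'cy': 242.1282245028646, 'distortion': array([0.02625591, 0.        , 0.        , 0.        , 0.        ]), 'xyz': array([ 1.01862453, -0.63590549,  0.62738493]), 'orientation': array([-0.42597458,  0.86211536,  0.24525786, -0.12309079])}
scene pack 0.93 [280. 447.] 4781
scene pack 0.61 [262. 303.] 1578
scene pack 0.58 [205. 376.] 1027
scene charger 0.67 [289. 332.] 5668
scene turntable 0.85 [413. 214.] 5547
side {'vfov': 53.24383863249798, 'cx': 314.3772250766411, 'cy': 245.24941660733145, 'distortion': array([-0.04946141,  0.        ,  0.        ,  0.        ,  0.        ]), 'xyz': array([0.47909147, 0.73536485, 0.6667173 ]), 'orientation': array([ 0.05173055, -0.09758492,  0.89597941, -0.43014187])}
side pack 0.87 [345. 203.] 632
side pack 0.83 [352. 181.] 289
side pack 0.72 [296. 168.] 1051
side charger 0.93 [333. 219.] 2901
side charger_tab 0.56 [350. 233.] 110
side turntable 0.66 [254. 353.] 10483
side turntable 0.19 [333. 376.] 328
wrist {'vfov': 71.32931119533923, 'cx': 311.7710300076543, 'cy': 237.84425988632964, 'distortion': array([-0.03266432,  0.        ,  0.        ,  0.        ,  0.        ]), 'xyz': array([0.07223787, 0.67686837, 0.37281662]), 'orientation': array([0.13064718, 0.77201537, 0.61350205, 0.10265876])}
wrist turntable 0.38 [107. 476.] 44
```

View pics/scene0.png

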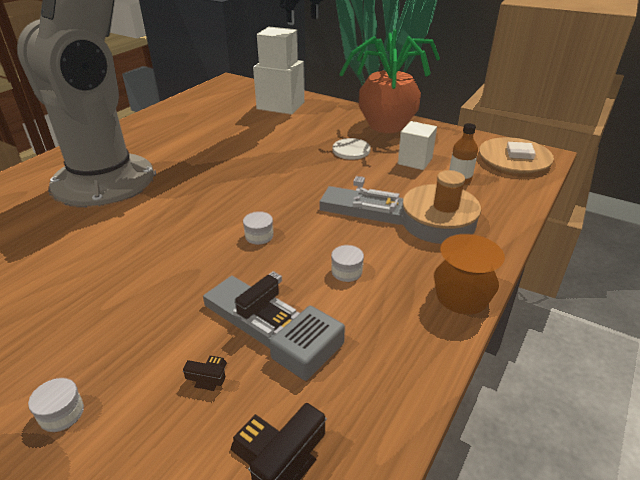

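View pics/side0.png

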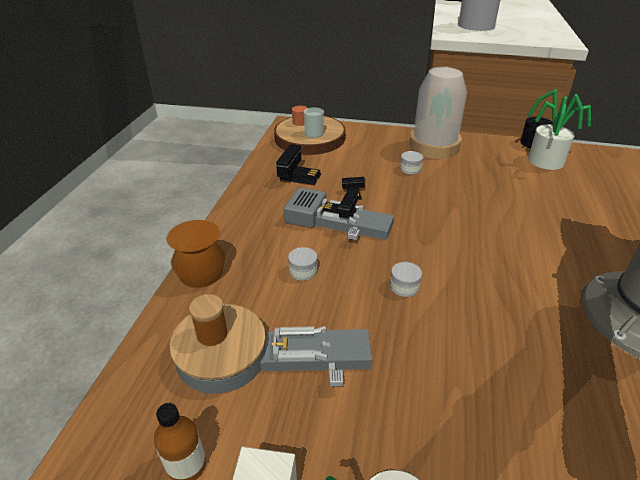

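Scene picture: packs at (262,303), in the charger (middle size); (205,376), small, loose; (280,447), big, loose. The one in the charger fits the description, since it is mid-sized and docked. The turntable dock is at (365,203). In the side view the charger is at (335,215) with its tab at (353,234), and the dock is at (315,350) with its tab at (336,375). I'll confirm this in an enlarged crop.

Run:
```python
import numpy as np,cv2
a=np.load('pics/scene0.npy')[:,:,::-1];b=np.load('pics/side0.npy')[:,:,::-1]
def c(im,x,y,w,h): 
    t=cv2.resize(im[y:y+h,x:x+w],(400,300),interpolation=cv2.INTER_CUBIC); return t
s=np.vstack([np.hstack([c(a,190,260,160,120),c(b,275,165,128,96)]),np.hstack([c(a,310,160,160,120),c(b,240,305,144,108)])])
cv2.imwrite('pics/mos.png',s)
```

```text
(no output)
```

View pics/mos.png

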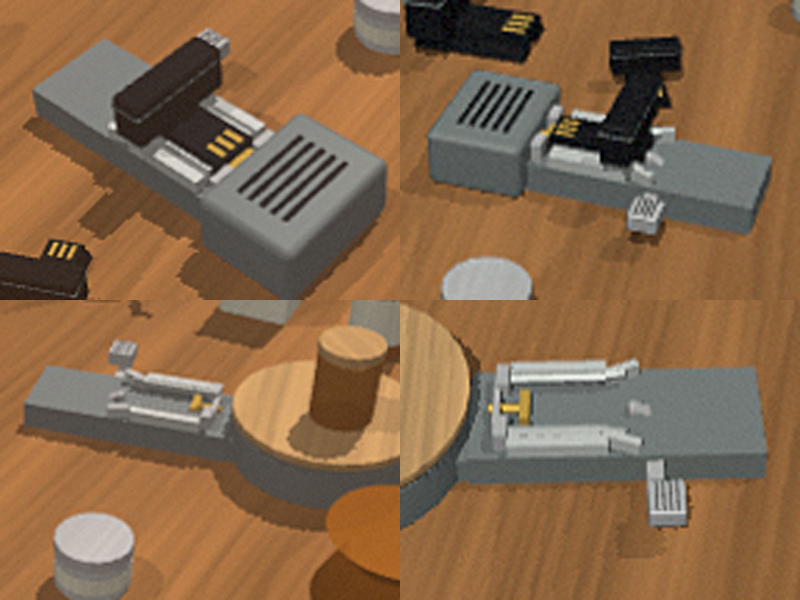

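The crop confirms that the pack in the charger is the one meant: the contacts face the brick, and the tab is on the charger's left. Now I'll fit the poses.

```bash
cat > fit.py <<'E'
from h import *
from scipy.optimize import least_squares
M={c:json.load(open(f'pics/{c}0.json')) for c in ['scene','side']}
def T(p,P): c,s=np.cos(p[2]),np.sin(p[2]); P=np.array(P,float); return np.c_[p[0]+c*P[:,0]-s*P[:,1],p[1]+s*P[:,0]+c*P[:,1],P[:,2]]
def fit(obs,x0):
    def f(p): return np.concatenate([(proj(M[c],T(p,[o[1] for o in ob]))-[o[0] for o in ob]).ravel() for c,ob in obs.items()])
    r=least_squares(f,x0,loss='soft_l1'); return r.x,f(r.x).reshape(-1,2)
def t(x,y,ox,oy,s): return (ox+x/s,oy+y/s)
A=lambda x,y:t(x,y,190,260,2.5); B=lambda x,y:t(x-400,y,275,165,3.125)
C=lambda x,y:t(x,y-300,310,160,2.5); D=lambda x,y:t(x-400,y-300,240,305,400/144)
e1,e2,tab,dc=(-.125,.034,.024),(-.125,-.034,.024),(-.056,.070,.034),(.132,0,.048)
ch={'scene':[(A(105,41),e1),(A(35,92),e2),(A(213,40),tab)],'side':[(B(773,156),e2),(B(753,213),e1),(B(648,206),tab)]}
tt={'scene':[(C(45,368),e1),(C(25,401),e2),(C(123,349),tab),((441.5,207.5),dc)],'side':[(D(755,368),e2),(D(768,455),e1),(D(667,496),tab),((218.5,343),dc)]}
for n,o in (('ch',ch),('tt',tt)):
    g=pix2plane(M['side'],[o['side'][0][0]],.024)[0]
    best=min((fit(o,[g[0],g[1],a]) for a in np.arange(-3,3.1,1)),key=lambda r:np.abs(r[1]).sum())
    print(n,np.round(best[0],4),np.degrees(best[0][2])); print(np.round(best[1],1).tolist())
    print('tab',T(best[0],[tab]),'free',T(best[0],[(-.09,0,.024)]))
M_=M
for d,c in ((( 258.5,228),'scene'),((347,263),'scene'),((303,262),'side'),((405,278),'side')): print(c,d,pix2plane(M[c],[d],.03))
E
python3 fit.py
```

```text
ch [ 0.6355 -0.1774  6.1783] 353.9919412312025
[[-0.2, -2.1], [-0.7, -2.0], [-1.9, -0.9], [-1.8, -0.5], [-1.5, -2.1], [-1.8, -0.0]]
tab [[ 0.58712847 -0.10190727  0.034     ]] free [[ 0.54598845 -0.16796405  0.024     ]]
tt [0.6283 0.2303 0.282 ] 16.15912565304785
[[-1.0, -2.6], [-1.0, -0.4], [0.8, -2.4], [-0.8, -8.1], [-0.4, -0.9], [0.8, -1.2], [-2.2, 0.8], [-1.2, -0.7]]
tab [[0.55501569 0.28193306 0.034     ]] free [[0.54184037 0.20523618 0.024     ]]
scene (258.5, 228) [[0.47394707 0.00277344 0.03      ]]
scene (347, 263) [[6.79802241e-01 1.25002975e-04 3.00000000e-02]]
side (303, 262) [[0.66986958 0.01814735 0.03      ]]
side (405, 278) [[0.46288203 0.02310725 0.03      ]]
```

```bash
cat > plan.py <<'E'
from h import *
import sys
# plan.py x y z yawdeg(of tool y axis, world) g [maxstep mm] : rows from measured pose
def plan(p0,yaw0,p1,yaw1,step=4.8):
    d=np.array(p1)-p0; dy=(yaw1-yaw0+180)%360-180
    n=int(max(np.ceil(np.linalg.norm(d)*100/step),np.ceil(abs(dy)/8.5),1)); rows=[]
    for i in range(n):
        a=np.radians(yaw0+dy*i/n); Y=np.array([np.cos(a),np.sin(a),0]); X=np.array([-Y[1],Y[0],0]); s=d/n*100
        rows.append([round(s@X,2),round(s@Y,2),round(-s[2],2),round(-dy/n,2)])
    return rows
def yaw(o): r=rot(o['tool_rot']); return np.degrees(np.arctan2(r[1,1],r[0,1]))
if __name__=='__main__':
    o=readout.get_obs(); a=[float(v) for v in sys.argv[1:]]
    p,y=np.array(o['eef_pos']),yaw(o); print(o['t'],np.round(p,4),round(y,2),'tilt',np.round(rot(o['tool_rot'])[:,2],4),np.round(o['contact_force'],1))
    for i in range(0,len(a),4):
        for r in plan(p,y,a[i:i+3],a[i+3]): print(r)
        p,y=np.array(a[i:i+3]),a[i+3]; print('--')
E
python3 plan.py 0.35 0.34 0.33 40 0.615 -0.17 0.25 -6
python3 - <<'E'
from h import *
m=json.load(open('pics/scene0.json')); print(pix2plane(m,[(275,105),(418,160),(258,235)],0))
w=json.load(open('pics/wrist0.json')); print(rot(w['orientation'])[:,2])
E
```

```text
0.75 [0.1531 0.6574 0.2313] 76.89 tilt [-0.e+00  1.e-04 -1.e+00] [ 0.6 -0.   0.4]
[np.float64(-2.93), np.float64(-2.94), np.float64(-1.1), np.float64(4.1)]
[np.float64(-3.13), np.float64(-2.72), np.float64(-1.1), np.float64(4.1)]
[np.float64(-3.32), np.float64(-2.49), np.float64(-1.1), np.float64(4.1)]
[np.float64(-3.49), np.float64(-2.25), np.float64(-1.1), np.float64(4.1)]
[np.float64(-3.64), np.float64(-1.99), np.float64(-1.1), np.float64(4.1)]
[np.float64(-3.77), np.float64(-1.73), np.float64(-1.1), np.float64(4.1)]
[np.float64(-3.89), np.float64(-1.45), np.float64(-1.1), np.float64(4.1)]
[np.float64(-3.98), np.float64(-1.17), np.float64(-1.1), np.float64(4.1)]
[np.float64(-4.06), np.float64(-0.88), np.float64(-1.1), np.float64(4.1)]
--
[np.float64(-4.32), np.float64(-0.96), np.float64(0.62), 3.54]
[np.float64(-4.37), np.float64(-0.69), np.float64(0.62), 3.54]
[np.float64(-4.4), np.float64(-0.42), np.float64(0.62), 3.54]
[np.float64(-4.42), np.float64(-0.15), np.float64(0.62), 3.54]
[np.float64(-4.42), np.float64(0.12), np.float64(0.62), 3.54]
[np.float64(-4.4), np.float64(0.4), np.float64(0.62), 3.54]
[np.float64(-4.37), np.float64(0.67), np.float64(0.62), 3.54]
[np.float64(-4.32), np.float64(0.94), np.float64(0.62), 3.54]
[np.float64(-4.25), np.float64(1.2), np.float64(0.62), 3.54]
[np.float64(-4.17), np.float64(1.46), np.float64(0.62), 3.54]
[np.float64(-4.07), np.float64(1.72), np.float64(0.62), 3.54]
[np.float64(-3.96), np.float64(1.96), np.float64(0.62), 3.54]
[np.float64(-3.83), np.float64(2.21), np.float64(0.62), 3.54]
--
[[8.79499676e-02 5.90561013e-01 0.00000000e+00]
 [6.14341170e-01 4.89554669e-01 0.00000000e+00]
 [4.60856461e-01 1.44501013e-02 1.11022302e-16]]
[ 0.3188129  -0.07576054 -0.94478499]
```

Request:
{"method": "drive_tool", "body": {"series": [[-2,0.5,-4.5,0,-1],[-3.1,-2.7,-1,4.1,-1],[-3.3,-2.5,-1,4.1,-1],[-3.5,-2.2,-1,4.1,-1],[-3.6,-2,-1,4.1,-1],[-3.8,-1.7,-1,4.1,-1],[-3.9,-1.4,-0.5,4.1,-1],[-4,-1.2,0,4.1,-1]]}}

```text
t: 1.55
eef_pos: [0.3453, 0.4222, 0.3325]
tool_rot: [0.0, 0.358, 0.934, 0.001]
contact_force: [1.6, 0.8, -0.5]
gripper_width: 0.999
grasp_force: 0.0
```

Request:
{"method": "drive_tool", "body": {"series": [[-4,-0.9,0,4.1,-1],[-4.3,-1,0.6,3.5,-1],[-4.3,-0.7,0.6,3.5,-1],[-4.4,-0.4,0.6,3.5,-1],[-4.4,-0.1,0.6,3.5,-1],[-4.4,0.1,0.6,3.5,-1],[-4.4,0.4,0.6,3.5,-1],[-4.4,0.7,0.6,3.5,-1]]}}

```text
t: 2.35
eef_pos: [0.5308, 0.1259, 0.2894]
tool_rot: [0.0, 0.577, 0.816, 0.0]
contact_force: [1.0, 0.3, 0.2]
gripper_width: 1.001
grasp_force: 0.0
```

```bash
sed -i 's/round(\(s@X\),2)/round(float(\1),2)/;s/round(s@Y,2),round(-s\[2\],2),round(-dy/round(float(s@Y),2),round(float(-s[2]),2),round(float(-dy)/;s/dy)\/n,2)\]/dy)\/n,2)]/' plan.py; python3 plan.py 0.615 -0.17 0.25 -6
```

```text
2.35 [0.5308 0.1259 0.2894] 19.47 tilt [ 7.e-04  7.e-04 -1.e+00] [1.  0.3 0.2]
[-4.39, -0.27, 0.56, 3.64]
[-4.39, 0.0, 0.56, 3.64]
[-4.39, 0.28, 0.56, 3.64]
[-4.36, 0.56, 0.56, 3.64]
[-4.31, 0.84, 0.56, 3.64]
[-4.25, 1.11, 0.56, 3.64]
[-4.17, 1.38, 0.56, 3.64]
--
```

Request:
{"method": "drive_tool", "body": {"series": [[-4.4,-0.3,0.6,3.6,-1],[-4.4,0,0.6,3.6,-1],[-4.4,0.3,0.6,3.6,-1],[-4.4,0.6,0.6,3.6,-1],[-4.3,0.8,0.6,3.6,-1],[-4.2,1.1,0.6,3.6,-1],[-4.2,1.4,0.6,3.6,-1],[0,0,0,0,-1]]}}

```text
t: 3.15
eef_pos: [0.6149, -0.1762, 0.2469]
tool_rot: [0.002, 0.744, 0.668, -0.002]
contact_force: [-0.1, -0.5, -0.5]
gripper_width: 1.0
grasp_force: 0.0
```

```bash
cat > look.py <<'E'
from h import *
import sys
from plan import yaw
n=sys.argv[1]
o=readout.get_obs(); m=imaging.camera_model('wrist'); im=imaging.read_camera('wrist')
json.dump({k:np.array(v).tolist() for k,v in m.items()},open(f'pics/{n}.json','w')); cv2.imwrite(f'pics/{n}.png',im[:,:,::-1])
print(np.round(o['eef_pos'],4),yaw(o),np.round(m['xyz'],3))
E
python3 look.py w1
```

```text
[ 0.6149 -0.1762  0.2469] -6.2042806412923515 [ 0.626 -0.091  0.388]
```

View pics/w1.png

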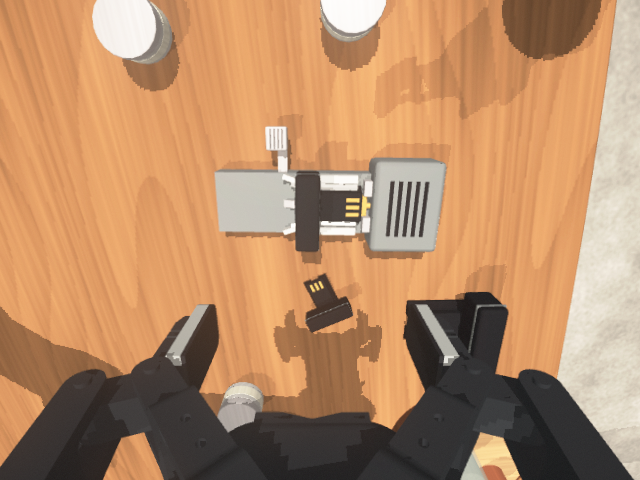

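The wrist picture shows the charger bed's end corners at (216,171) and (218,232), the tab at (276,138), and the block's top between (297,172) and (319,250). The small and big look-alikes lie towards the bottom of the picture.

```bash
cat > fitw.py <<'E'
from h import *
from scipy.optimize import least_squares
def T(p,P): c,s=np.cos(p[2]),np.sin(p[2]); P=np.array(P,float); return np.c_[p[0]+c*P[:,0]-s*P[:,1],p[1]+s*P[:,0]+c*P[:,1],P[:,2]]
def fit(m,px,P,x0):
    f=lambda p:(proj(m,T(p,P))-px).ravel()
    r=least_squares(f,x0,loss='soft_l1'); return r.x,f(r.x).reshape(-1,2)
E
python3 - <<'E'
from fitw import *
m=json.load(open('pics/w1.json'))
px=[(216,171),(218,232),(276,138),(297,171),(320,172),(296,250),(319,250)]
P=[(-.125,.034,.024),(-.125,-.034,.024),(-.056,.07,.034),(-.034,.039,.074),(-.01,.039,.074),(-.034,-.039,.074),(-.01,-.039,.074)]
p,r=fit(m,px,P,[.63,-.17,-.1]); print(p,np.degrees(p[2]),'\n',np.round(r,1).tolist())
print('tab',T(p,[(-.056,.07,.034)]),'block',T(p,[(-.022,0,.074)]), T(p,[(-.112,0,0)]))
E
```

```text
[ 0.63478878 -0.17835308 -0.10844008] -6.213158841868053 
 [[-2.6, -0.6], [1.1, -1.9], [-1.0, -1.9], [-1.8, 1.6], [0.9, 0.6], [0.4, 0.4], [1.2, 0.4]]
tab [[ 0.58669366 -0.1027035   0.034     ]] block [[ 0.61291801 -0.17597207  0.074     ]] [[ 0.52344666 -0.16623158  0.        ]]
```

```bash
python3 plan.py 0.587 -0.103 0.24 -6.2 0.587 -0.103 0.045 -6.2
```

```text
3.2 [ 0.6151 -0.1726  0.2469] -5.95 tilt [-8.0e-04 -2.1e-03 -1.0e+00] [ 0.   0.5 -0.4]
[3.32, -1.76, 0.35, 0.12]
[3.31, -1.77, 0.35, 0.12]
--
[0.0, 0.0, 3.9, -0.0]
[0.0, 0.0, 3.9, -0.0]
[0.0, 0.0, 3.9, -0.0]
[0.0, 0.0, 3.9, -0.0]
[0.0, 0.0, 3.9, -0.0]
--
```

Request:
{"method": "drive_tool", "body": {"series": [[3.3,-1.8,0.3,0,1],[3.3,-1.8,0.3,0,1],[0,0,4,0,1],[0,0,4,0,1],[0,0,4,0,1],[0,0,4,0,1],[0,0,2.5,0,1],[0,0,0,0,1]]}}

```text
t: 4.0
eef_pos: [0.5838, -0.097, 0.0532]
tool_rot: [-0.003, 0.74, 0.673, -0.002]
contact_force: [0.1, 0.4, -0.3]
gripper_width: 0.003
grasp_force: 0.0
```

Request:
{"method": "drive_tool", "body": {"series": [[0,0,0,0,1],[0,0,0,0,1]]}}

```text
t: 4.2
eef_pos: [0.5878, -0.0991, 0.0582]
tool_rot: [0.001, 0.741, 0.672, 0.001]
contact_force: [-0.1, 0.1, -0.3]
gripper_width: -0.0
grasp_force: 0.0
```

Request:
{"method": "drive_tool", "body": {"series": [[-0.4,0,1,0,1],[0,0,0.8,0,1],[0,0,0.4,0,1],[0,0,0.2,0,1],[0,0,0.2,0,1],[0,0,0.2,0,1],[0,0,0,0,1]]}}

```text
t: 4.9
eef_pos: [0.586, -0.1034, 0.0283]
tool_rot: [0.0, 0.741, 0.672, 0.0]
contact_force: [-0.3, -0.6, 2.5]
gripper_width: 0.001
grasp_force: 1.2
```

Request:
{"method": "drive_tool", "body": {"series": [[0,0,0.1,0,1],[0,0,0.05,0,1],[0,0,0,0,1],[0,0,0,0,1]]}}

```text
t: 5.3
eef_pos: [0.5861, -0.1034, 0.027]
tool_rot: [0.0, 0.741, 0.672, 0.0]
contact_force: [-1.4, -0.1, 3.9]
gripper_width: 0.003
grasp_force: 2.3
```

Run:
```python
from h import *
s=imaging.read_camera('scene');d=imaging.read_camera('side')
a=cv2.resize(s[255:375,190:350],(400,300));b=cv2.resize(d[165:261,275:403],(400,300)); cv2.imwrite('pics/press.png',np.hstack([a,b])[:,:,::-1])
o=readout.get_obs(); print(o['t'],np.round(o['eef_pos'],4),np.round(o['contact_force'],1))
```

```text
5.4 [ 0.5861 -0.1034  0.027 ] [-1.2  0.4  4.8]
```

View pics/press.png

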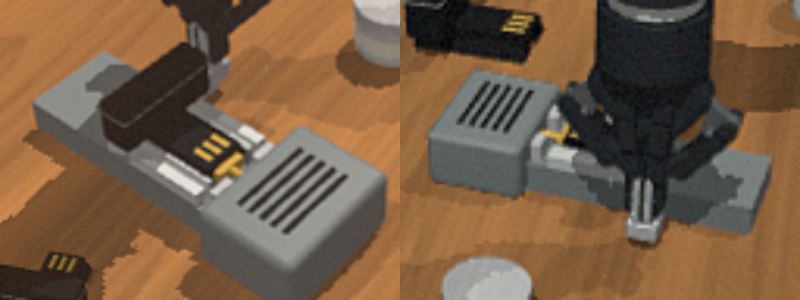

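The tab is down and the pack has sprung about 12 mm out; the scene view shows the brass plunger free behind it. Next I lift, open and go over the block.

Request:
{"method": "drive_tool", "body": {"series": [[0,0,-2,0,1],[0,0,-4,0,1],[0,0,-4,0,-1],[-3.6,0.8,-2,0,-1],[-3.6,0.7,0,0,-1],[0,0,0,0,-1],[0,0,0,0,-1],[0,0,0,0,-1]]}}

```text
t: 6.2
eef_pos: [0.5936, -0.175, 0.1459]
tool_rot: [-0.001, 0.74, 0.672, -0.0]
contact_force: [-0.3, 0.5, -0.9]
gripper_width: 0.991
grasp_force: 0.0
```

```bash
python3 look.py w2; python3 plan.py 0.601 -0.1747 0.047 -6.2
```

```text
[ 0.5936 -0.175   0.1459] -5.53906087387861 [ 0.604 -0.091  0.288]
6.25 [ 0.5937 -0.1747  0.146 ] -5.5 tilt [-0.0013  0.0011 -1.    ] [ 0.3 -0.3  0.8]
[0.02, 0.24, 3.3, 0.23]
[0.02, 0.24, 3.3, 0.23]
[0.03, 0.24, 3.3, 0.23]
--
```

View pics/w2.png

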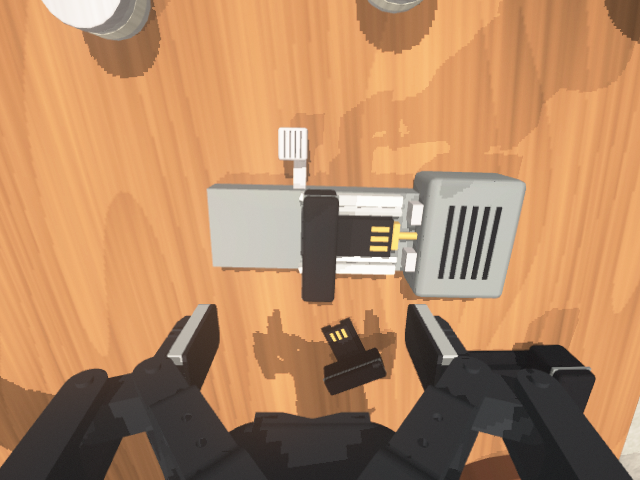

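Run:
```python
from fitw import *
m=json.load(open('pics/w2.json'))
p,r=fit(m,[(303,192),(338,192),(303,301),(335,301)],[(-.034,.039,.074),(-.01,.039,.074),(-.034,-.039,.074),(-.01,-.039,.074)],[.63,-.17,-.1]); print(p,np.degrees(p[2]),r.round(1).tolist(),T(p,[(-.022,0,0)]))
p,r=fit(m,[(209,187),(212,267),(293,143)],[(-.125,.034,.024),(-.125,-.034,.024),(-.056,.07,.034)],[.63,-.17,-.1]); print(p,np.degrees(p[2]),r.round(1).tolist())
```

```text
[ 0.62253643 -0.17546095 -0.10086294] -5.779021003986347 [[-1.1, 0.8], [1.0, 1.0], [-0.6, -1.5], [0.6, -1.4]] [[ 0.60064824 -0.17324573  0.        ]]
[ 0.63517933 -0.18045056 -0.12241188] -7.013684133596665 [[-2.1, 0.3], [0.9, -1.4], [0.3, 0.4]]
```

Request:
{"method": "drive_tool", "body": {"series": [[0,0.3,3.3,0.3,-1],[0,0.3,3.3,0.3,-1],[0,0.1,2.5,0.1,-1],[0,0,0.5,0,-1],[0,0,0,0,-1]]}}

```text
t: 6.75
eef_pos: [0.6003, -0.1761, 0.05]
tool_rot: [-0.001, 0.745, 0.668, -0.001]
contact_force: [0.0, 0.1, 0.4]
gripper_width: 0.999
grasp_force: 0.0
```

Request:
{"method": "drive_tool", "body": {"series": [[0,0,0.4,0,-1],[0,0,0,0,0],[0,0,0,0,0.3],[0,0,0,0,0.5],[0,0,0,0,0.7],[0,0,0,0,1],[0,0,0,0,1],[0,0,0,0,1]], "squeeze": 40}}

```text
t: 7.55
eef_pos: [0.6006, -0.1772, 0.0473]
tool_rot: [-0.0, 0.745, 0.667, 0.0]
contact_force: [-3.6, 2.3, 5.9]
gripper_width: 0.272
grasp_force: 40.7
```

```bash
python3 plan.py
```

```text
7.55 [ 0.6006 -0.1772  0.0473] -6.32 tilt [-2.e-04  3.e-04 -1.e+00] [-3.6  2.3  5.9]
```

Request:
{"method": "drive_tool", "body": {"series": [[0,-0.4,-0.05,0,1],[0,-0.6,0,0,1],[0,-0.8,0,0,1]]}}

```text
t: 7.85
eef_pos: [0.5827, -0.1752, 0.0473]
tool_rot: [0.0, 0.745, 0.667, 0.0]
contact_force: [-0.1, 0.3, 1.3]
gripper_width: 0.275
grasp_force: 40.0
```

Request:
{"method": "drive_tool", "body": {"series": [[0,-1,0,0,1],[0,-1.2,0,0,1],[0,-1.2,0,0,1],[0,-1.2,0,0,1],[0,-1.2,0,0,1],[0,-1.2,0,0,1],[0,0,0,0,1]]}}

```text
t: 8.55
eef_pos: [0.5113, -0.1674, 0.0473]
tool_rot: [-0.001, 0.745, 0.667, -0.0]
contact_force: [0.8, -0.0, -2.7]
gripper_width: 0.273
grasp_force: 39.6
```

```bash
python3 plan.py 0.511 -0.167 0.23 -6.2 0.576 0.194 0.25 16.2
```

```text
8.55 [ 0.5113 -0.1674  0.0473] -6.37 tilt [-1.3e-03  7.0e-04 -1.0e+00] [ 0.8 -0.  -2.7]
[0.01, -0.01, -4.57, -0.04]
[0.01, -0.01, -4.57, -0.04]
[0.01, -0.01, -4.57, -0.04]
[0.01, -0.01, -4.57, -0.04]
--
[4.57, 0.32, -0.25, -2.8]
[4.55, 0.54, -0.25, -2.8]
[4.52, 0.77, -0.25, -2.8]
[4.48, 0.99, -0.25, -2.8]
[4.42, 1.2, -0.25, -2.8]
[4.36, 1.42, -0.25, -2.8]
[4.29, 1.63, -0.25, -2.8]
[4.2, 1.84, -0.25, -2.8]
--
```

Request:
{"method": "drive_tool", "body": {"series": [[0,0,-1,0,1],[0,0,-2,0,1],[0,0,-3,0,1],[0,0,-4,0,1],[0,0,-4,0,1],[0,0,-3,0,1],[0,0,-1.5,0,1]], "squeeze": 50}}

```text
t: 9.25
eef_pos: [0.5146, -0.1681, 0.2356]
tool_rot: [0.002, 0.745, 0.667, 0.001]
contact_force: [-0.4, -0.4, -3.3]
gripper_width: 0.271
grasp_force: 52.2
```

Request:
{"method": "drive_tool", "body": {"series": [[2,0,0,-1.4,1],[4,0.3,0,-2.8,1],[4.5,0.6,0,-2.8,1],[4.5,0.8,-0.4,-2.8,1],[4.5,1,-0.4,-2.8,1],[4.4,1.2,-0.4,-2.8,1],[4.4,1.4,-0.4,-2.8,1],[4.3,1.6,-0.4,-2.8,1]]}}

```text
t: 10.05
eef_pos: [0.565, 0.1652, 0.2528]
tool_rot: [0.0, 0.61, 0.792, -0.0]
contact_force: [0.6, 0.9, -3.5]
gripper_width: 0.271
grasp_force: 52.1
```

Request:
{"method": "drive_tool", "body": {"series": [[2.9,1.7,0,-1.4,1],[0,0,0,0,1],[0,0,0,0,1],[0,0,0,0,1],[0,0,0,0,1]]}}

```text
t: 10.55
eef_pos: [0.5742, 0.194, 0.2524]
tool_rot: [0.0, 0.602, 0.798, -0.0]
contact_force: [-0.9, -0.3, -3.9]
gripper_width: 0.275
grasp_force: 52.0
```

```bash
python3 look.py w3
```

```text
[0.5742 0.194  0.2524] 15.939875293111541 [0.553 0.276 0.394]
```

View pics/w3.png

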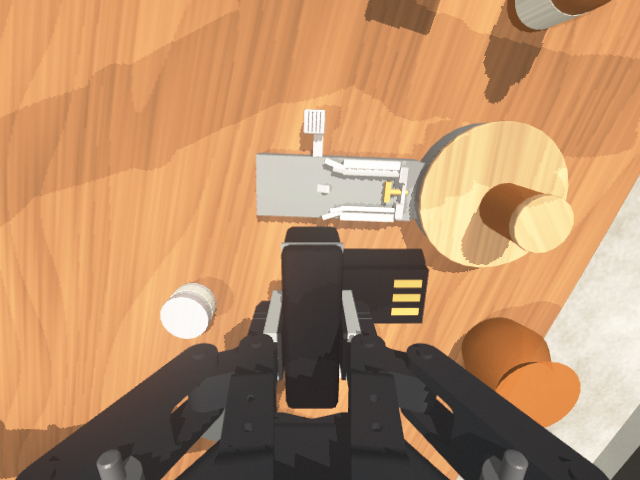

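The wrist picture shows the dock's bed end at (257,154) and (257,215), its tab at (314,121), and the disc centre near (493,195). The held pack's leading top edge runs from (424,250) to (425,322).

Run:
```python
from fitw import *
m=json.load(open('pics/w3.json'))
px=[(257,154),(257,216),(314,121),(493.5,194.5)]; P=[(-.125,.034,.024),(-.125,-.034,.024),(-.056,.07,.034),(.132,0,.048)]
p,r=fit(m,px,P,[.63,.23,.28]); print(p,np.degrees(p[2]),r.round(1).tolist())
tcp=np.array([.5742,.194,.2524]); a=np.radians(15.94); Y=np.array([np.cos(a),np.sin(a),0]); X=np.array([-Y[1],Y[0],0])
for z in (.2441,.2391):
  q=pix2plane(m,[(424,250),(425,322),(404,283.5),(404,311)],z); print([( round((v-tcp)@X*1000,1),round((v-tcp)@Y*1000,1)) for v in q])
q=pix2plane(m,[(283,243),(340,243),(310,243)],.2791); print([( round((v-tcp)@X*1000,1),round((v-tcp)@Y*1000,1)) for v in q])
print('proj home', proj(m,T(p,[(-.03,.033,.036),(.03,.033,.036),(-.03,-.033,.036),(.03,-.033,.036),(-.05,0,.024)])).round(0).tolist())
```

```text
[0.63031174 0.22502715 0.26430935] 15.143810377665423 [[-3.7, 1.0], [-1.2, -0.3], [3.9, -0.2], [0.9, -0.1]]
[(np.float64(26.1), np.float64(55.6)), (np.float64(-14.4), np.float64(60.8)), (np.float64(8.1), np.float64(47.6)), (np.float64(-7.7), np.float64(49.1))]
[(np.float64(24.1), np.float64(57.4)), (np.float64(-17.7), np.float64(62.7)), (np.float64(5.5), np.float64(49.1)), (np.float64(-10.8), np.float64(50.7))]
[(np.float64(42.4), np.float64(-9.0)), (np.float64(42.4), np.float64(11.8)), (np.float64(42.4), np.float64(0.9))]
proj home [[342.0, 158.0], [399.0, 159.0], [339.0, 219.0], [393.0, 220.0], [322.0, 187.0]]
```

Run:
```python
import cv2
a=cv2.imread('pics/w3.png'); cv2.imwrite('pics/w3c.png',cv2.resize(a[140:334,248:440],None,fx=3,fy=3,interpolation=cv2.INTER_CUBIC))
```

```text
(no output)
```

View pics/w3c.png

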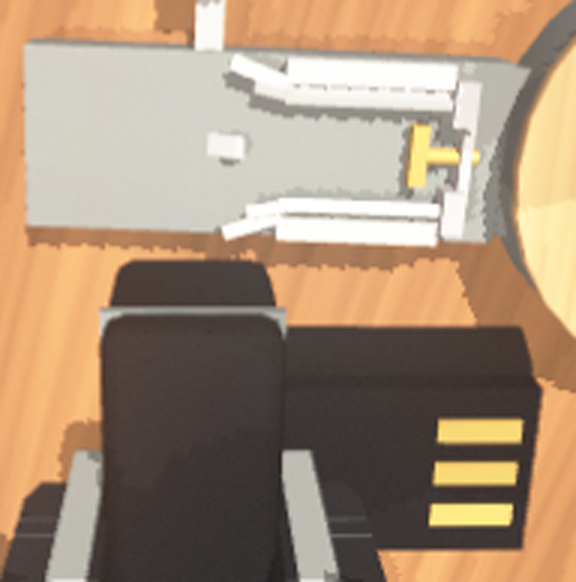

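Run:
```python
from fitw import *
from plan import *
m=json.load(open('pics/w3.json'))
c=lambda x,y:(248+x/3,140+y/3)
px=[(257,154.5),(256.5,216),(493.5,194.5),c(288,58),c(456,66),c(277,241),c(436,245)]
P=[(-.125,.034,.024),(-.125,-.034,.024),(.132,0,.048),(-.03,.033,.036),(.03,.033,.036),(-.03,-.033,.036),(.03,-.033,.036)]
p,r=fit(m,px,P,[.63,.23,.28]); print('dock',p.round(4),np.degrees(p[2]),r.round(1).tolist())
print('tab at',pix2plane(m,[(314,121)],.034), T(p,[(-.056,.07,0)]))
px=np.array([c(520,328),c(540,383),c(522,548),c(102,316),c(285,316)]); P=[(.036,.021,0),(.036,.017,.015),(.036,-.017,.015),(-.034,.039,.05),(-.01,.039,.05)]
f=lambda q:(proj(m,T(q[:3],np.array(P)+[0,0,q[3]]))-px).ravel()
s=least_squares(f,[.6,.2,.27,.229]); q=s.x; print('pack',q.round(4),np.degrees(q[2]),f(q).round(1).reshape(-1,2).tolist())
a=np.radians(15.94); d=np.array([.5742,.194])-q[:2]; print('TCP in pack frame', np.cos(q[2])*d[0]+np.sin(q[2])*d[1], -np.sin(q[2])*d[0]+np.cos(q[2])*d[1])
```

```text
dock [0.6319 0.2239 0.2525] 14.46852971517032 [[-2.2, 0.6], [-0.0, -0.2], [1.5, 2.8], [-0.5, 0.2], [0.3, -0.8], [-0.2, -0.4], [0.5, -0.3]]
tab at [[0.55416126 0.27670977 0.034     ]] [[0.56016775 0.27765538 0.        ]]
pack [0.5962 0.2013 0.255  0.2273] 14.613166660148948 [[-0.7, -2.1], [0.8, -2.2], [-2.3, 1.5], [-0.9, 0.3], [2.5, 1.8]]
TCP in pack frame -0.02314832541660355 -0.001486888415879105
```

```bash
cat > joint.py <<'E'
from fitw import *
M={c:json.load(open(f'pics/{c}.json')) for c in ['scene0','side0','w3']}
t=lambda x,y,ox,oy,s:(ox+x/s,oy+y/s)
C=lambda x,y:t(x,y-300,310,160,2.5); D=lambda x,y:t(x-400,y-300,240,305,400/144); c=lambda x,y:(248+x/3,140+y/3)
e1,e2=(-.125,.034,.024),(-.125,-.034,.024)
O={'scene0':[(C(45,368),e1),(C(25,401),e2),(C(222,386),(.03,.033,.036)),(C(203,423),(.03,-.033,.036))],'side0':[(D(755,368),e2),(D(768,455),e1),(D(510,362),(-.0,-.033,.036))],
'w3':[((257,154.5),e1),((256.5,216),e2),(c(288,58),(-.03,.033,.036)),(c(456,66),(.03,.033,.036)),(c(277,241),(-.03,-.033,.036)),(c(436,245),(.03,-.033,.036))]}
O['side0'][2]=(D(510,362),(.03,-.033,.036))
def f(p,cs): return np.concatenate([(proj(M[k],T(p,[o[1] for o in O[k]]))-[o[0] for o in O[k]]).ravel() for k in cs])
for cs in (['scene0'],['side0'],['scene0','side0'],['w3'],list(M)):
    r=least_squares(f,[.63,.225,.27],args=(cs,),loss='soft_l1'); print(cs,r.x.round(4),np.degrees(r.x[2]).round(2),f(r.x,cs).round(1).tolist())
E
python3 joint.py
```

```text
['scene0'] [0.6384 0.2195 0.2374] 13.6 [1.7, -0.4, 0.4, 1.8, -1.7, -0.8, -0.3, 0.3]
['side0'] [0.6295 0.2279 0.2432] 13.94 [0.2, 0.0, -0.1, -0.1, -0.0, 0.1]
['scene0', 'side0'] [0.6312 0.2269 0.2378] 13.62 [0.7, -2.7, -0.6, -0.7, -3.2, -3.2, -1.9, -2.3, -0.6, -0.3, -1.1, -0.4, -0.7, -0.6]
['w3'] [0.6323 0.2235 0.246 ] 14.1 [-1.7, 0.2, 0.0, -0.6, -0.0, 0.5, 0.8, -0.1, -0.1, -0.2, 0.5, 0.2]
['scene0', 'side0', 'w3'] [0.6323 0.2236 0.2425] 13.89 [0.2, -1.8, -1.0, 0.3, -3.4, -2.5, -2.0, -1.5, -1.1, -2.0, -1.4, -2.4, -0.9, -2.0, -1.6, -0.3, -0.1, -1.0, 0.1, 0.2, 0.9, -0.1, -0.2, -0.4, 0.4, 0.2]
```

```bash
python3 plan.py 0.5035 0.1904 0.2 14.2 0.5035 0.1904 0.06 14.2
```

```text
10.6 [0.5742 0.1942 0.2525] 15.95 tilt [-1.e-04 -3.e-04 -1.e+00] [-0.2 -0.2 -3.4]
[0.79, -3.45, 2.62, 0.88]
[0.73, -3.46, 2.62, 0.88]
--
[0.0, 0.0, 4.67, -0.0]
[0.0, 0.0, 4.67, -0.0]
[0.0, 0.0, 4.67, -0.0]
--
```

Request:
{"method": "drive_tool", "body": {"series": [[0.4,-2,1.5,0.9,1],[0.7,-3,2.5,0.9,1],[0.4,-2,3,0,1],[0,0,4,0,1],[0,0,4,0,1],[0,0,3,0,1],[0,0,1,0,1],[0,0,0,0,1]]}}

```text
t: 11.4
eef_pos: [0.5023, 0.1911, 0.0617]
tool_rot: [-0.0, 0.614, 0.789, -0.001]
contact_force: [0.2, 0.5, -2.7]
gripper_width: 0.274
grasp_force: 51.9
```

Request:
{"method": "drive_tool", "body": {"series": [[0,0,0,0,1],[0,0,0,0,1]]}}

```text
t: 11.6
eef_pos: [0.5042, 0.1924, 0.0641]
tool_rot: [0.001, 0.614, 0.789, 0.002]
contact_force: [0.1, -0.2, -4.1]
gripper_width: 0.273
grasp_force: 51.9
```

```bash
python3 look.py w4
python3 - <<'E'
import cv2
a=cv2.imread('pics/w4.png'); cv2.imwrite('pics/w4c.png',cv2.resize(a[120:420,220:620],(800,600),interpolation=cv2.INTER_CUBIC))
E
```

```text
[0.5042 0.1924 0.0641] 14.26799484298421 [0.484 0.274 0.206]
```

View pics/w4c.png

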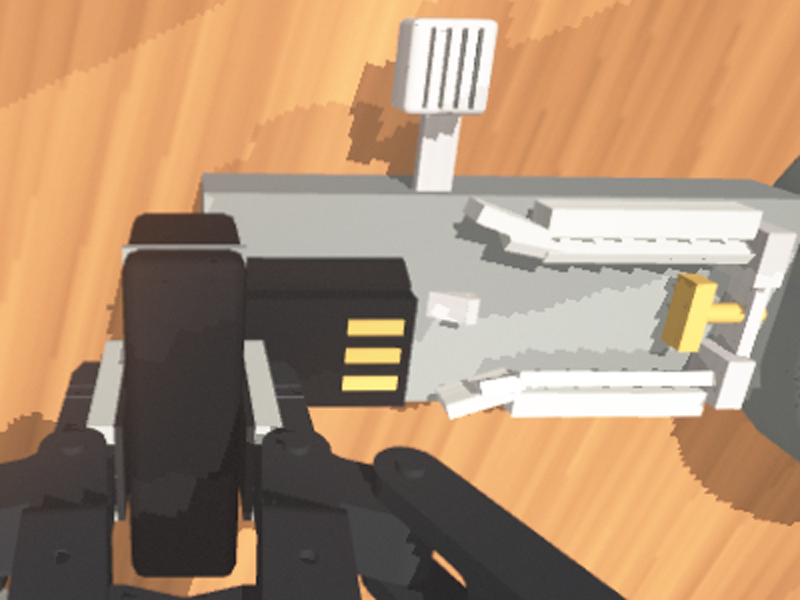

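The pack is over the bed with its lead corners at (428,269) and (422,322) in full-picture pixels. The mouth is ahead at about (452,222) to (442,322), clear of the pack. I'll fit pack and dock in the same picture.

Run:
```python
from fitw import *
m=json.load(open('pics/w4.json')); c=lambda x,y:(220+x/2,120+y/2)
px=[c(213,192),c(549,203),c(757,211),c(513,414),c(704,416)]
P=[(-.125,.034,.024),(-.03,.033,.036),(.03,.033,.036),(-.03,-.033,.036),(.03,-.033,.036)]
p,r=fit(m,px,P,[.63,.225,.25]); print('dock',p.round(4),np.degrees(p[2]).round(2),r.round(1).tolist())
px=np.array([c(405,259),c(417,298),c(404,405),c(126,252),c(243,252)]); P=np.array([(.036,.021,0),(.036,.017,.015),(.036,-.017,.015),(-.034,.039,.05),(-.01,.039,.05)])
z0=.024+.0641-.0473
q,r=fit(m,px,P+[0,0,z0],[.53,.2,.25]); print('pack',q.round(4),np.degrees(q[2]).round(2),r.round(1).tolist())
d=q[:2]-p[:2]; C,S=np.cos(p[2]),np.sin(p[2]); print('pack in dock mm',1e3*(C*d[0]+S*d[1]),1e3*(-S*d[0]+C*d[1]))
print('tab',pix2plane(m,[c(450,68)],.034))
print('expected proj of pack centred at dock y=0, same z: ',proj(m,T(p,P+[-.11,0,z0])).round(1).tolist(), px.tolist())
```

```text
dock [0.6301 0.2248 0.2489] 14.26 [[-8.5, -0.3], [1.3, 2.2], [4.3, -1.6], [-0.9, 1.9], [-0.2, -0.3]]
pack [0.5264 0.1994 0.2203] 12.62 [[-0.6, -1.5], [1.8, -2.5], [-1.3, 3.2], [-1.1, -0.2], [5.7, 1.6]]
pack in dock mm -106.73646705534941 0.9656489852618404
tab [[0.55358886 0.27654022 0.034     ]]
expected proj of pack centred at dock y=0, same z:  [[414.7, 247.9], [422.8, 266.4], [415.5, 325.6], [270.1, 250.7], [335.2, 250.7]] [[422.5, 249.5], [428.5, 269.0], [422.0, 322.5], [283.0, 246.0], [341.5, 246.0]]
```

Request:
{"method": "drive_tool", "body": {"series": [[-0.15,0,0.7,0,1],[0,0,0.6,0,1],[0,0,0.2,0,1],[0,0,0,0,1],[0,0,0,0,1]]}}

```text
t: 12.15
eef_pos: [0.5033, 0.1905, 0.0473]
tool_rot: [0.0, 0.614, 0.79, 0.0]
contact_force: [0.8, -0.3, -1.8]
gripper_width: 0.268
grasp_force: 52.4
```

Request:
{"method": "drive_tool", "body": {"series": [[0,0.8,-0.03,0,1],[0,1,0,0,1],[0,1,0,0,1],[0,0.5,0,0,1]]}}

```text
t: 12.55
eef_pos: [0.5367, 0.199, 0.0475]
tool_rot: [0.0, 0.614, 0.79, 0.0]
contact_force: [-0.1, -0.3, -3.8]
gripper_width: 0.272
grasp_force: 52.0
```

Request:
{"method": "drive_tool", "body": {"series": [[0,0.5,0,0,1],[0,0.5,0,0,1],[0,0.4,0,0,1],[0,0,0,0,1]]}}

```text
t: 12.95
eef_pos: [0.5492, 0.2022, 0.0476]
tool_rot: [0.0, 0.614, 0.79, 0.0]
contact_force: [-0.1, -0.4, -3.9]
gripper_width: 0.273
grasp_force: 52.0
```

Request:
{"method": "drive_tool", "body": {"series": [[0,0.5,0,0,1],[0,0.5,0,0,1],[0,0.5,0,0,1],[0,0.5,0,0,1],[0,0,0,0,1]]}}

```text
t: 13.45
eef_pos: [0.569, 0.2072, 0.0477]
tool_rot: [0.0, 0.614, 0.79, 0.0]
contact_force: [-0.9, -0.1, -3.9]
gripper_width: 0.272
grasp_force: 52.0
```

Request:
{"method": "drive_tool", "body": {"series": [[0,0.5,0,0,1],[0,0.5,0,0,1],[0,0.4,0,0,1],[0,0,0,0,1]]}}

```text
t: 13.85
eef_pos: [0.5822, 0.2106, 0.0477]
tool_rot: [0.0, 0.614, 0.79, 0.0]
contact_force: [-1.0, 1.0, -2.1]
gripper_width: 0.274
grasp_force: 52.2
```

Request:
{"method": "drive_tool", "body": {"series": [[0,0.3,0,0,1],[0,0.3,0,0,1],[0,0,0,0,1]]}}

```text
t: 14.15
eef_pos: [0.5879, 0.2121, 0.0478]
tool_rot: [0.0, 0.614, 0.79, 0.0]
contact_force: [-1.3, 0.5, -1.8]
gripper_width: 0.274
grasp_force: 52.3
```

Request:
{"method": "drive_tool", "body": {"series": [[0,0.3,0,0,1],[0,0.2,0,0,1],[0,0,0,0,1]]}}

```text
t: 14.45
eef_pos: [0.5921, 0.2132, 0.0475]
tool_rot: [-0.0, 0.614, 0.79, -0.0]
contact_force: [-2.8, -0.4, -1.8]
gripper_width: 0.27
grasp_force: 52.3
```

Request:
{"method": "drive_tool", "body": {"series": [[0,0.25,0,0,1],[0,0.25,0,0,1],[0,0,0,0,1]]}}

```text
t: 14.75
eef_pos: [0.5971, 0.2144, 0.0474]
tool_rot: [-0.0, 0.614, 0.79, -0.0]
contact_force: [-3.0, 0.0, -1.0]
gripper_width: 0.272
grasp_force: 52.4
```

Request:
{"method": "drive_tool", "body": {"series": [[0,0.2,0,0,1],[0,0,0,0,1]]}}

```text
t: 14.95
eef_pos: [0.599, 0.2149, 0.0474]
tool_rot: [-0.0, 0.614, 0.79, -0.0]
contact_force: [-3.4, -0.9, -1.8]
gripper_width: 0.276
grasp_force: 52.3
```

Request:
{"method": "drive_tool", "body": {"series": [[0,0.2,0,0,1],[0,0,0,0,1]]}}

```text
t: 15.15
eef_pos: [0.601, 0.2153, 0.0475]
tool_rot: [-0.0, 0.614, 0.79, -0.0]
contact_force: [-3.2, -1.3, -1.6]
gripper_width: 0.27
grasp_force: 52.2
```

Request:
{"method": "drive_tool", "body": {"series": [[0,0.15,0,0,1],[0,0,0,0,1]]}}

```text
t: 15.35
eef_pos: [0.6024, 0.2157, 0.0474]
tool_rot: [-0.0, 0.614, 0.79, -0.0]
contact_force: [-3.0, -0.4, -2.9]
gripper_width: 0.27
grasp_force: 52.2
```

Request:
{"method": "drive_tool", "body": {"series": [[0,0.15,0,0,1],[0,0,0,0,1]]}}

```text
t: 15.55
eef_pos: [0.6039, 0.2161, 0.0474]
tool_rot: [-0.0, 0.614, 0.79, -0.0]
contact_force: [-2.7, -0.5, -2.5]
gripper_width: 0.269
grasp_force: 52.1
```

Request:
{"method": "drive_tool", "body": {"series": [[0,0.15,0,0,1],[0,0,0,0,1]]}}

```text
t: 15.75
eef_pos: [0.604, 0.2162, 0.0475]
tool_rot: [-0.001, 0.614, 0.789, -0.001]
contact_force: [-8.3, -1.2, 1.4]
gripper_width: 0.272
grasp_force: 52.7
```

Request:
{"method": "drive_tool", "body": {"series": [[0,0.15,0,0,1],[0,0,0,0,1]]}}

```text
t: 15.95
eef_pos: [0.6041, 0.2162, 0.0475]
tool_rot: [-0.002, 0.614, 0.789, -0.002]
contact_force: [-12.8, -2.5, 6.9]
gripper_width: 0.265
grasp_force: 53.4
```

Request:
{"method": "drive_tool", "body": {"series": [[0,-0.25,0,0,1],[0,0,0,0,1]]}}

```text
t: 16.15
eef_pos: [0.6039, 0.2162, 0.0474]
tool_rot: [-0.0, 0.614, 0.79, -0.0]
contact_force: [-4.2, -1.2, -3.2]
gripper_width: 0.271
grasp_force: 52.0
```

Request:
{"method": "drive_tool", "body": {"series": [[0,-0.2,0,0,1],[0,0,0,0,1]]}}

```text
t: 16.35
eef_pos: [0.6024, 0.2158, 0.0475]
tool_rot: [0.0, 0.614, 0.79, 0.0]
contact_force: [-4.2, -0.3, -3.3]
gripper_width: 0.268
grasp_force: 52.1
```

Request:
{"method": "drive_tool", "body": {"series": [[0,-0.1,0,0,1],[0,0,0,0,1]]}}

```text
t: 16.55
eef_pos: [0.6019, 0.2157, 0.0477]
tool_rot: [0.0, 0.614, 0.79, 0.0]
contact_force: [-1.9, -0.8, -4.8]
gripper_width: 0.265
grasp_force: 52.0
```

Request:
{"method": "drive_tool", "body": {"series": [[0,-0.1,0,0,1],[0,0,0,0,1]]}}

```text
t: 16.75
eef_pos: [0.6018, 0.2157, 0.0481]
tool_rot: [0.001, 0.614, 0.79, 0.001]
contact_force: [1.0, -0.2, -4.0]
gripper_width: 0.275
grasp_force: 51.9
```

The pack is blocked when pulled back, 2 mm off the stop, so the catch has latched. I relax the pull, open and lift.

Request:
{"method": "drive_tool", "body": {"series": [[0,0.15,0,0,1],[0,0,0,0,0.3],[0,0,0,0,-0.3],[0,0,0,0,-1],[0,0,0,0,-1],[0,0,-2,0,-1],[0,0,-4,0,-1],[0,0,-4,0,-1]]}}

```text
t: 17.55
eef_pos: [0.6015, 0.2154, 0.1482]
tool_rot: [-0.0, 0.614, 0.79, -0.001]
contact_force: [0.6, 0.7, -0.5]
gripper_width: 0.998
grasp_force: 0.0
```

Request:
{"method": "drive_tool", "body": {"series": [[0,0,-4,0,-1],[0,0,-3,0,-1],[0,0,0,0,-1],[0,0,0,0,-1]]}}

```text
t: 17.95
eef_pos: [0.6022, 0.2158, 0.2183]
tool_rot: [0.0, 0.614, 0.79, 0.001]
contact_force: [-0.4, 0.3, -0.5]
gripper_width: 1.0
grasp_force: 0.0
```

```bash
python3 look.py w5
python3 - <<'E'
from h import *
s=imaging.read_camera('side'); w=cv2.imread('pics/w5.png')
cv2.imwrite('pics/end.png',np.hstack([cv2.resize(s[290:410,160:390],(400,209))[:,:,::-1],cv2.resize(w[60:360,160:600],(400,209))]) if 0 else np.vstack([cv2.resize(s[300:400,200:390],(570,300))[:,:,::-1],cv2.resize(w[80:365,100:640],(570,300))]))
E
```

```text
[0.6022 0.2158 0.2183] 14.295031201003269 [0.583 0.298 0.36 ]
```

View pics/end.png

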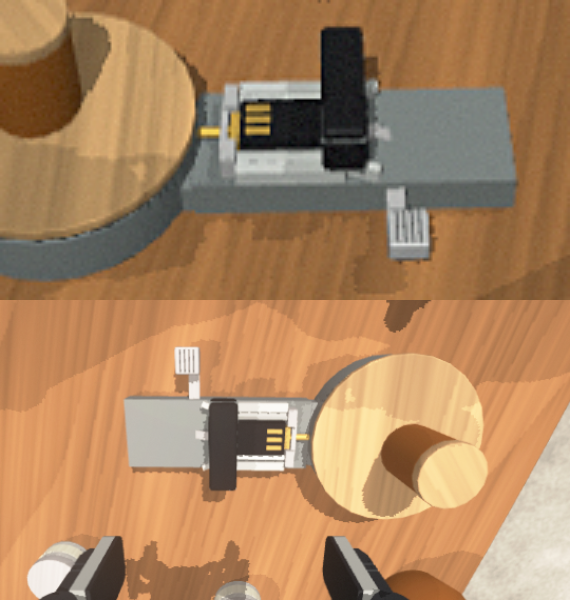

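The pack sits in the dock with its contacts against the pushed-in plunger, at (240,125) in the upper half, and the catch tooth stands behind it at (382,130). The gripper is clear of everything.

```bash
python3 -c "
from station import hand_in; print(hand_in())"
```

```text
the job is handed in; nothing more can be done
None
```

I pressed the charger's catch, drew the pack out, slid it into the turntable dock until the catch held it (it would not pull back), let go and handed the job in at about 18 s; no verdict came back.

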